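# Mix a culture tube on the touch-start vortex mixer

### The job

Pull the red-capped amber tube out of its spring clip on the tube stand, stand its round end in the rubber cup of the vortex mixer and press it down until the sprung head is fully home on its stop, as one does to run the mixer by touch. Finish while holding: keep the tube gripped, upright and pressed fully down, firmly but without forcing it, and do not let go. Leave the other two tubes in their clips, and do not disturb the Petri dish or the jar.

Things in the scene. Friction and masses are not known exactly. Their poses are not given: they have to be found in the camera images.
- rack: Clip stand, fixed: dark steel foot plate 90 (x) by 250 (y) by 8 mm, two posts 118 mm high at y = +-111 mm and an aluminium rail between them on the +x side of the tubes. Origin: centre of the plate's underside, z up. Three tubes stand upright on the plate (bottoms 8 mm above the bench) with axes at x = 0, y = +75, 0, -75 mm, each held by a blue sprung clip on the rail.
- clip_mid (a point): Middle clip, on the axis of the tube in it. Every clip spans 101 to 115 mm above the bench and is open to -x of the rack (the robot's side). Its two sprung jaws with inturned lips hold the glass loosely: drawn towards -x the tube spreads them (about 4 to 8 N) and snaps free after about 15 mm; 40 mm from its place it is clear of the jaws.
- tube_red: The tube to mix: screw-cap culture tube of amber glass, 25 mm in diameter, 152 mm long in all, about 70 g (it varies), closed, with a RED ribbed cap 29 mm in diameter and 24 mm high at the top (128 to 152 mm above its bottom). Origin: centre of its rounded bottom; z runs along the tube to the cap. It can stand in any of the three clips. Grip it by the cap.
- tube_red_cap (a point): Middle of the red cap, on the tube's axis, 140 mm above its bottom.
- tube_white: Like the red-capped tube but with a WHITE cap; it stays in its clip.
- tube_green: Like the red-capped tube but with a GREEN cap; it stays in its clip.
- mixer: Touch-start vortex mixer, fixed to the bench: white and black body 150 (x) by 120 (y) by 95 mm high with a blue sloping control panel (knob and switch) on its -x side. Origin: centre of its underside, z up. On top stands the sprung head with its black rubber cup, axis vertical, 16 mm to the +x side of the origin.
- cup (a point): Centre of the inner floor of the rubber cup on the mixer's sprung head, marked orange (116 mm above the bench when the head is up; it goes down with the head). The cup is open at the top, 16 mm deep, about 28 mm wide inside at its floor and 38 mm at its rim, 47 mm outside.
- mixer_head (a joint): How far the mixer's sprung head is pushed down, in metres: 0 = up, 0.008 = fully home on its hard stop. The spring takes about 4 N to start moving and about 10 N to reach the stop; the force rises steeply from there. 12 to 20 N holds it firmly home; 30 N and more is forcing it.
- dish: Closed glass Petri dish, 60 mm in diameter, 15 mm high, lying loose on the bench. Origin: centre of its underside. Leave alone.
- jar: Amber jar with a blue lid, 50 mm in diameter, 70 mm high, standing loose on the bench. Origin: centre of its underside. Leave alone.
Not all that is in view belongs to the job. Leave any purple look-alike of the tube_red alone. Leave any yellow look-alike of the tube_white alone.

How it is judged:
By the outcome, as a careful person would: the job done as asked, in the order asked, and still so for the second after the job is handed in, while the arm keeps its last pose, push and grip.
It also fails if it takes over 58 s, if anything falls off the work surface, if the arm or the gripper's body presses on something with over 40 N, if the wrist force passes 120 N, or if a joint passes its speed limit or range.

### The arm

A 6-joint arm with a two-finger parallel gripper is mounted at the origin on the work surface. World frame = base frame: x ahead of the robot, y to its left, z up, the work surface at z = 0. Lengths are in m, angles in rad, forces in N, time in s.
With the tool pointing down it reaches from about 0.3 to 0.825 m from the base axis. Payload 5.4 kg.
Tool frame: the origin (TCP) lies at the very end of the fingers, on their centre line; the grasp point (between the pads) lies 19 mm behind it; z points along the fingers, y is the line along which they close (so a half turn about z gives the same grasp; the last joint's range is limited). The gripper opens to 92 mm and grips with 3 to 60 N. Pads are 20 mm wide; open, the fingers measure 128 mm over their backs; the gripper's body (75 mm by 189 mm) begins 69 mm behind the grasp point.
Start: joints at [-1.493, 0.158, 1.597, -0, 1.386, -0.21], TCP at [0.163, -0.551, 0.215] pointing down, gripper open.
Joint ranges: [-2.91, 2.91], [-0.94, 2.29], [0.18, 2.7], [-1.29, 4.43], [0.17, 2.64], [-3, 3]. Speed limits (rad/s): [2.57, 2.57, 3.14, 3.14, 3.14, 3.14].

### API

Orientations are given as a unit quaternion [x, y, z, w].
In Python, from plant import monitor, imaging, workorder gives the robot as it stands. The module is installed in compiled form; this text tells all that it offers.
- The arm moves only by the tool drive_tool, never from a script. Its argument "moves" is a list that holds one entry, the list of rows, each a list of 7 numbers: the turn, a rotation vector about the tool's x, y, z in degrees, then the shift along the tool's x, y, z in m, then the finger opening in m, from 0 to 0.0919. A call has 1 to 10 rows; each row shifts and turns the commanded pose from where the row before left it, along the tool's axes as they then stand; what a row does not reach is not made up. A row lasts 1/10 s, in which the tool goes at most 50 mm and 8.59 degrees, less where a joint would pass 70% of its speed; a pose out of reach is approached as far as the arm can. A call with a gripper value outside its range is refused whole. The fingers move at their own pace and stop on an object; "force" is the grip in N (left out, the last holds). Time passes only in rows, so rows that do not move let the fingers close. It gives the time, the measured TCP pose, the force, the opening and the grip force at its end, in the units of the state.
- monitor.get_obs(): the state, without advancing time (a new reading comes with each control period).
- imaging.read_camera(name): name is "side" or "top"; returns a dict with "color" (420x560x3 uint8, red, green, blue), "vfov" (degrees; the focal length in pixels is half the picture's height over the tangent of half this angle, whatever the lens; pixels are square), "cx", "cy" (the principal point, pixels), "origin" and "rotation" of the camera in the world. Camera axes: x right, y down, z forward; pixel columns grow to the right and rows downward; lengths in m; the calibration is good to about 2 mm. A picture is of the moment at which its call begins. There is no depth.
- workorder.close_job(): hands the job in; it is judged then, once.
The state is a dict: "time": time; "joint_positions": joint angles; "joint_vel": joint speeds; "tau": joint torques, N m; "eef_pos": TCP position; "orientation": TCP orientation; "wrist_force": force on the tool from outside, world axes, zero at the start; "ft_torque": the same for the moment, N m; "grip_width": opening from 0.0 (shut) to 1.0 (fully open); "grasp_force": force on a finger pad.
Only numpy, scipy, OpenCV 4.12 (cv2) and the standard library are available. Lean on these libraries where they do the work, as an engineer would, in place of code of your own. Each camera call takes 0.05 s, during which the arm holds its last target. There are 200 camera calls.

## Working session

There is one attempt and no reset: what is moved stays moved. The work goes in short steps, Python scripts to look and compute and a tool call to move; the robot and the scene stay as the last step left them, time stands still between calls to the robot, and variables do not carry over. Pictures are saved under pics/ and viewed, at most 10 in all, crops included, and the job is handed in when it is done.

Besides the shell and the picture viewer there is one more tool, called after "Request:" as a command line: name --argument value ..., lists and objects as JSON in quotes. drive_tool: Moves the arm, as the interface text tells. Its arguments: {"type":"object","properties":{"moves":{"type":"array"},"force":{"type":"number"}},"required":["moves"]}

```bash
mkdir -p pics; python3 - <<'E'
from plant import monitor, imaging
import cv2,numpy as np
o=monitor.get_obs();print({k:np.round(v,3).tolist() for k,v in o.items()})
for n in("side","top"):
    c=imaging.read_camera(n);cv2.imwrite(f"pics/{n}0.png",c["color"][:,:,::-1])
    print(n,c["vfov"],c["cx"],c["cy"],c["origin"],np.round(c["rotation"],4).tolist(), [k for k in c])
E
```

```text
{'time': 0.0, 'joint_positions': [-1.493, 0.159, 1.598, -0.0, 1.386, -0.21], 'joint_vel': [-0.0, 0.0, 0.0, -0.001, 0.002, -0.001], 'tau': [-0.002, -38.558, -32.211, 0.07, 0.038, -0.0], 'eef_pos': [0.163, -0.551, 0.214], 'orientation': [0.99, 0.143, 0.0, -0.001], 'wrist_force': [0.091, -1.053, 0.033], 'ft_torque': [-0.032, -0.016, -0.03], 'grasp_force': 0.0, 'grip_width': 0.999}
side 49.19664376140796 280.84131849053347 207.11629526409556 [0.24144906 0.55853556 0.69386371] [-0.2379, 0.8788, -0.3961, 0.1195] ['color', 'vfov', 'cx', 'cy', 'origin', 'rotation']
top 42.31325676668654 276.5310113269286 202.72117969965817 [0.32493262 0.0129273  1.38796872] [-0.698, 0.7106, -0.0636, 0.062] ['color', 'vfov', 'cx', 'cy', 'origin', 'rotation']
```

View pics/side0.png

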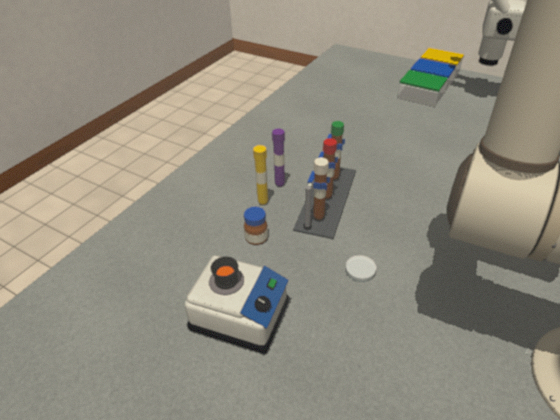

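View pics/top0.png

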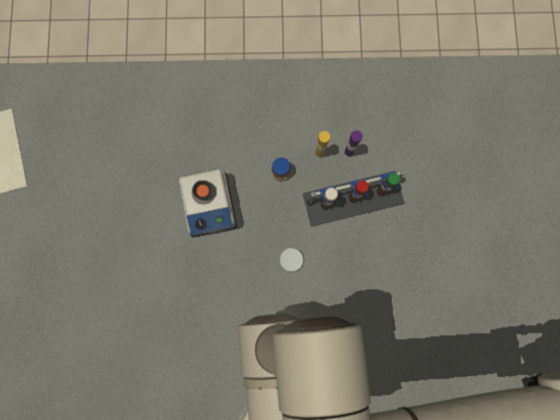

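Top view: red cap at (362,187) in the middle clip, white at (331,194), green at (393,179). The purple (355,137) and yellow (324,137) look-alikes stand free behind the rack. The cup is at (203,190), the jar at (281,168) and the dish at (291,260). Side view: red (330,145), white (321,165), green (337,128), purple (279,135), yellow (260,150), cup (225,271). The red cap in the middle clip fits the description: it is red, in the rack, and the tube is amber. I'll confirm it in a crop.

```bash
cat > h.py <<'E'
import cv2,numpy as np
from plant import monitor, imaging
from scipy.spatial.transform import Rotation as R
def cam(n):
    c=imaging.read_camera(n); c["R"]=R.from_quat(c["rotation"]).as_matrix()
    c["f"]=c["color"].shape[0]/2/np.tan(np.radians(c["vfov"]/2)); c["hsv"]=cv2.cvtColor(c["color"],cv2.COLOR_RGB2HSV); return c
def ray(c,p):
    d=c["R"]@[(p[0]-c["cx"])/c["f"],(p[1]-c["cy"])/c["f"],1]; return np.array(c["origin"]),d/np.linalg.norm(d)
def plane(c,p,z):
    o,d=ray(c,p); return o+d*(z-o[2])/d[2]
def tri(c1,p1,c2,p2):
    o1,d1=ray(c1,p1);o2,d2=ray(c2,p2)
    s=np.linalg.lstsq(np.c_[d1,-d2],o2-o1,rcond=None)[0]; a=o1+s[0]*d1;b=o2+s[1]*d2
    return (a+b)/2,np.linalg.norm(a-b)
def blobs(c,lo,hi,roi,amin=15):
    m=cv2.inRange(c["hsv"],np.array(lo),np.array(hi)); k=np.zeros_like(m);x0,y0,x1,y1=roi;k[y0:y1,x0:x1]=255
    n,l,s,ce=cv2.connectedComponentsWithStats(m&k)
    return [(ce[i].round(1).tolist(),s[i].tolist()) for i in range(1,n) if s[i,4]>=amin]
E
python3 - <<'E'
from h import *
S,T=cam("side"),cam("top")
rois={"side":(170,100,400,360),"top":(170,110,420,290)}
cols={"red":((172,120,60),(179,255,255)),"red0":((0,200,90),(4,255,255)),"orange":((4,180,150),(14,255,255)),"white":((0,0,190),(179,50,255)),"green":((50,120,40),(80,255,255)),"blue":((105,120,50),(125,255,255))}
for n,c in(("side",S),("top",T)):
    print(n,c["R"][:,2].round(2))
    for k,v in cols.items(): print(k,[(a,b) for a,b in blobs(c,*v,rois[n])])
a=cv2.resize(S["color"][110:240,240:380],None,fx=4,fy=4,interpolation=2);b=cv2.resize(T["color"][120:250,310:370],None,fx=4,fy=4,interpolation=2)
cv2.imwrite("pics/crop1.png",np.hstack([a,b])[:,:,::-1])
E
```

```text
side [ 0.4  -0.64 -0.66]
red []
red0 []
orange [([224.4, 270.8], [217, 266, 17, 10, 119])]
white [([320.5, 161.5], [315, 158, 13, 8, 81]), ([224.0, 289.4], [188, 256, 74, 59, 1548]), ([360.6, 266.2], [347, 256, 29, 22, 495]), ([224.6, 315.6], [186, 302, 76, 26, 322])]
green [([337.6, 124.4], [333, 122, 10, 7, 52]), ([272.0, 282.7], [269, 279, 7, 9, 45])]
blue [([311.2, 177.1], [308, 172, 6, 10, 35]), ([319.0, 185.2], [314, 183, 12, 5, 40]), ([254.3, 214.7], [245, 207, 20, 18, 258]), ([264.2, 296.7], [242, 267, 45, 60, 1142])]
top [ 0.18 -0.   -0.98]
red []
red0 []
orange []
white [([201.4, 196.1], [181, 176, 45, 38, 671]), ([331.0, 193.5], [326, 189, 11, 10, 87])]
green [([392.8, 178.8], [387, 173, 13, 12, 113])]
blue [([280.7, 166.0], [273, 158, 17, 17, 230]), ([384.4, 175.5], [381, 173, 9, 6, 28]), ([353.5, 183.0], [351, 181, 7, 5, 22]), ([383.9, 184.2], [382, 180, 5, 10, 16]), ([322.5, 190.4], [320, 189, 6, 4, 16]), ([226.5, 216.7], [220, 209, 12, 17, 93]), ([194.0, 222.2], [188, 213, 19, 21, 152])]
```

View pics/crop1.png

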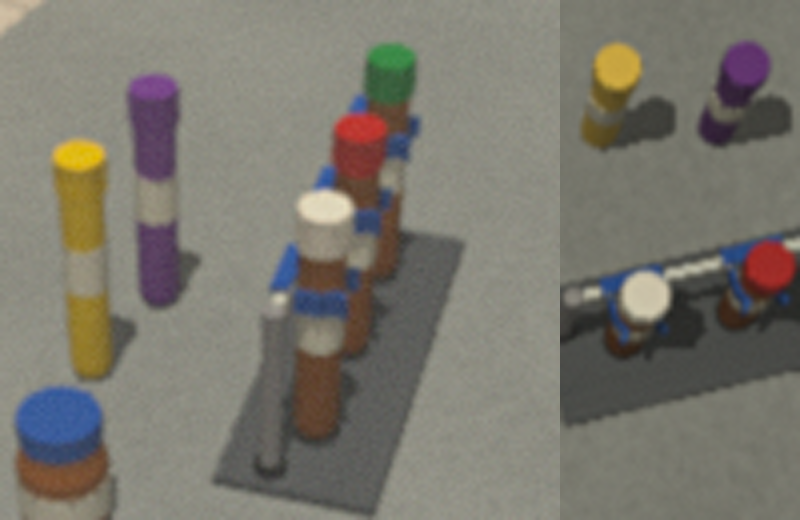

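The crop confirms it: the red-capped amber tube is in the middle clip, cap at side (330,146) and top (362,186). The purple and yellow tubes are coloured all over and stand free, so they are the decoys.

```bash
python3 - <<'E'
from h import *
S,T=cam("side"),cam("top")
def capmask(c,box,f):
    x0,y0,x1,y1=box; a=c["color"][y0:y1,x0:x1].astype(int); m=f(a).astype(np.uint8)
    n,l,s,ce=cv2.connectedComponentsWithStats(m); i=1+np.argmax(s[1:,4]); m=(l==i)
    v=a.max(2); t=v[m]; thr,_=cv2.threshold(t.astype(np.uint8),0,255,cv2.THRESH_OTSU)
    top=(m&(v>thr)); ys,xs=np.nonzero(top); ya,xa=np.nonzero(m)
    return np.array([xs.mean()+x0,ys.mean()+y0]),np.array([xa.mean()+x0,ya.mean()+y0]),(np.ptp(xs)+1,np.ptp(ys)+1,np.ptp(xa)+1,np.ptp(ya)+1),thr
red=lambda a:(a[...,0]>1.8*a[...,1])&(a[...,0]>1.8*a[...,2])&(a[...,0]>90)&(a[...,2]>a[...,1]-12)
grn=lambda a:(a[...,1]>1.4*a[...,0])&(a[...,1]>1.3*a[...,2])
wht=lambda a:(a.min(2)>150)&(np.ptp(a,axis=2)<45)
sb={"white":((308,152,335,180),(322,184,342,202),wht),"red":((320,134,342,160),(352,177,372,198),red),"green":((327,115,349,138),(383,168,404,190),grn)}
for k,(b1,b2,f) in sb.items():
    p1=capmask(S,b1,f);p2=capmask(T,b2,f)
    print(k,p1,p2); print("  tri all",tri(S,p1[1],T,p2[1]),"tri top",tri(S,p1[0],T,p2[0]));print("  plane160 side/top",plane(S,p1[0],.160),plane(T,p2[0],.160), "plane152 top-all",plane(T,p2[1],.152),plane(S,p1[1],.148))
org=lambda a:(a[...,0]>2.2*a[...,2])&(a[...,0]>1.5*a[...,1])&(a[...,0]>140)
p1=capmask(S,(205,255,245,290),org);p2=capmask(T,(190,178,216,204),org)
print("cup",p1,p2,tri(S,p1[1],T,p2[1]),plane(S,p1[1],.116),plane(T,p2[1],.116))
print("dish",plane(S,(360.6,266.2),.015),plane(T,(291,260),.015),"jar",plane(S,(254.3,211),.07),plane(T,(281,166),.07))
print("purple",plane(S,(278.5,132),.152),plane(T,(355.5,136),.152),"yellow",plane(T,(324,137),.152))
cv2.imwrite("pics/cupcrop.png",np.hstack([cv2.resize(S["color"][245:355,175:300],None,fx=4,fy=4),cv2.resize(T["color"][160:270,170:240],None,fx=4,fy=4)])[:,:,::-1])
E
```

```text
white (array([320.69565217, 161.26086957]), array([320.63736264, 161.28571429]), (np.int64(13), np.int64(7), np.int64(14), np.int64(9)), 205.0) (array([330.95402299, 193.45977011]), array([330.96938776, 193.05102041]), (np.int64(11), np.int64(10), np.int64(11), np.int64(11)), 186.0)
  tri all (array([ 0.56635377, -0.11761956,  0.16067931]), np.float64(0.0006151917736162084)) tri top (array([ 0.56569959, -0.11739328,  0.16100613]), np.float64(0.001384100845781116))
  plane160 side/top [ 0.56702    -0.11856855  0.16      ] [ 0.56523178 -0.11771933  0.16      ] plane152 top-all [ 0.56776346 -0.11864065  0.152     ] [ 0.57440191 -0.13365333  0.148     ]
red (array([329.57352941, 141.86764706]), array([329.5030303 , 145.78787879]), (np.int64(12), np.int64(7), np.int64(13), np.int64(17)), 150.0) (array([362.09183673, 185.68367347]), array([362.1322314, 186.2231405]), (np.int64(11), np.int64(11), np.int64(13), np.int64(12)), 132.0)
  tri all (array([ 0.58336245, -0.19228942,  0.14865305]), np.float64(4.993187859166046e-06)) tri top (array([ 0.58255487, -0.19033338,  0.15979959]), np.float64
[... 893 characters left out ...]
46, 270.64356436]), array([224.61940299, 270.65671642]), (np.int64(16), np.int64(8), np.int64(17), np.int64(10)), 188.0) (array([202.17777778, 190.42222222]), array([202.19626168, 190.1682243 ]), (np.int64(11), np.int64(10), np.int64(12), np.int64(11)), 169.0) (array([0.58634935, 0.18449782, 0.12254867]), np.float64(0.0007836067426690422)) [0.59070351 0.18032188 0.116     ] [0.58734129 0.18520088 0.116     ]
dish [ 0.42733226 -0.02737147  0.015     ] [ 0.42438455 -0.02624869  0.015     ] jar [ 0.66074541 -0.01063092  0.07      ] [ 0.65494887 -0.00500274  0.07      ]
purple [ 0.70382941 -0.18228846  0.152     ] [ 0.70430494 -0.18160749  0.152     ] yellow [ 0.70316933 -0.10697641  0.152     ]
```

View pics/cupcrop.png

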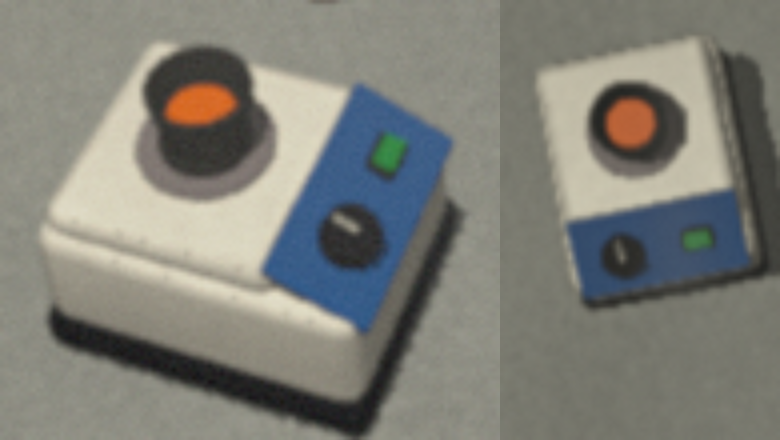

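The caps agree with each other: tops at z≈0.160 and 75 mm apart. Red is at (0.5825, -0.190), rack yaw is about 12.8°, and the cup is at about (0.587, 0.185). I'll close the fingers along the rack's x axis, which resists tilting while pulling. First I turn the tool about -86° about tool z.

Request:
drive_tool --moves '[[[0,0,-8.5,0,0,-0.003,0.06],[0,0,-8.5,0,0,-0.003,0.06],[0,0,-8.5,0,0,-0.003,0.06],[0,0,-8.5,0,0,-0.003,0.06],[0,0,-8.5,0,0,-0.003,0.06],[0,0,-8.5,0,0,-0.003,0.06],[0,0,-8.5,0,0,-0.003,0.06],[0,0,-8.5,0,0,-0.003,0.06],[0,0,-8.5,0,0,-0.003,0.06],[0,0,-8.5,0,0,-0.003,0.06]]]' --force 45

```text
time: 1.3
eef_pos: [0.1632, -0.5513, 0.2446]
orientation: [0.63, 0.776, 0.0, -0.0]
wrist_force: [0.1, -0.2, 0.2]
grip_width: 0.654
grasp_force: 0.0
```

```bash
cat >> h.py <<'E'
def rel(t,yaw=None):
    o=monitor.get_obs(); M=R.from_quat(o["orientation"]).as_matrix()
    print("t",round(o["time"],2),"pos",np.round(o["eef_pos"],4),"F",np.round(o["wrist_force"],2),"T",np.round(o["ft_torque"],2),"grip",round(o["grip_width"]*91.9,1),round(o["grasp_force"],1))
    print("shift tool",np.round(M.T@(np.array(t)-o["eef_pos"]),4),"toolz",M[:,2].round(4),"yaw x",round(np.degrees(np.arctan2(M[1,0],M[0,0])),2))
    return M
E
python3 -c "
from h import *
rel((.5825,-.1903,.2))"
```

```text
t 1.3 pos [ 0.1632 -0.5513  0.2446] F [ 0.12 -0.17  0.16] T [-0.03 -0.09  0.02] grip 60.1 0.0
shift tool [0.2672 0.4845 0.0447] toolz [-0.e+00  2.e-04 -1.e+00] yaw x 101.84
```

Request:
drive_tool --moves '[[[0,0,0,0.022,0.04,0,0.06],[0,0,0,0.022,0.04,0,0.06],[0,0,0,0.022,0.04,0,0.06],[0,0,0,0.022,0.04,0,0.06],[0,0,0,0.022,0.04,0,0.06],[0,0,0,0.022,0.04,0,0.06],[0,0,0,0.022,0.04,0,0.06],[0,0,0,0.022,0.04,0,0.06],[0,0,0,0.022,0.04,0,0.06],[0,0,-1,0,0,0,0.06]]]'

```text
time: 2.3
eef_pos: [0.4795, -0.2819, 0.2445]
orientation: [0.623, 0.782, 0.001, 0.0]
wrist_force: [0.0, -0.5, -0.3]
grip_width: 0.653
grasp_force: 0.0
```

```bash
python3 -c "
from h import *
rel((.5825,-.1903,.2))"
```

```text
t 2.3 pos [ 0.4795 -0.2819  0.2445] F [ 0.02 -0.52 -0.29] T [-0.08 -0.03 -0.04] grip 60.0 0.0
shift tool [0.0663 0.1207 0.0448] toolz [ 0.0012  0.0013 -1.    ] yaw x 102.87
```

Request:
drive_tool --moves '[[[0,0,0,0.0133,0.0241,0.009,0.06],[0,0,0,0.0133,0.0241,0.009,0.06],[0,0,0,0.0133,0.0241,0.009,0.06],[0,0,0,0.0133,0.0241,0.009,0.06],[0,0,0,0.0133,0.0241,0.009,0.06],[0,0,0,0,0,0,0.06],[0,0,0,0,0,0,0.06]]]'

```text
time: 3.0
eef_pos: [0.5792, -0.1952, 0.1993]
orientation: [0.626, 0.78, -0.0, -0.0]
wrist_force: [-1.3, 0.3, 0.9]
grip_width: 0.652
grasp_force: 0.0
```

```bash
python3 -c "
from h import *
rel((.5825,-.1903,.129))
S=cam('side');T=cam('top')
cv2.imwrite('pics/a1.png',np.hstack([cv2.resize(S['color'][80:220,270:400],None,fx=3,fy=3),cv2.resize(T['color'][130:270,310:440],None,fx=3,fy=3)])[:,:,::-1])"
```

```text
t 3.0 pos [ 0.5792 -0.1952  0.1993] F [-1.29  0.33  0.86] T [-0.05 -0.07 -0.01] grip 59.9 0.0
shift tool [0.004  0.0043 0.0703] toolz [-1.2e-03 -2.0e-04 -1.0e+00] yaw x 102.52
```

View pics/a1.png

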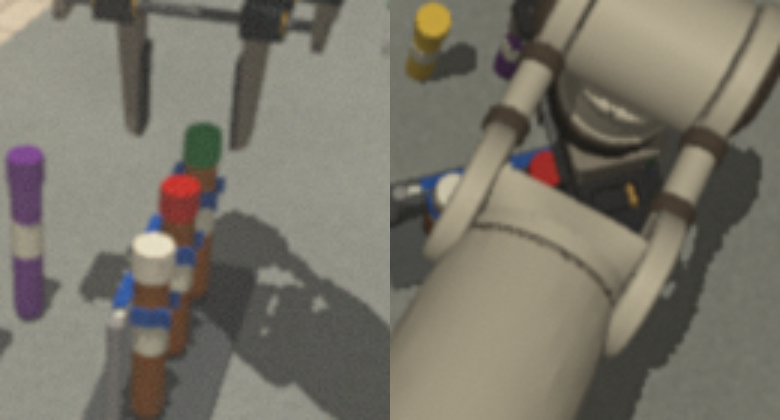

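The side view shows the open fingers straddling the line directly above the red cap: tips at about (315,123) and (350,128), cap at (330,142). I'll correct by 4 mm, go down and close.

Request:
drive_tool --moves '[[[0,0,0,0.004,0.0043,0,0.06],[0,0,0,0,0,0.01,0.06],[0,0,0,0,0,0.012,0.06],[0,0,0,0,0,0.012,0.06],[0,0,0,0,0,0.012,0.06],[0,0,0,0,0,0.012,0.06],[0,0,0,0,0,0.012,0.06],[0,0,0,0,0,0,0.06],[0,0,0,0,0,0,0.06]]]'

```text
time: 4.0
eef_pos: [0.5831, -0.1897, 0.1293]
orientation: [0.626, 0.78, -0.0, -0.0]
wrist_force: [0.1, -0.1, 0.3]
grip_width: 0.655
grasp_force: 0.0
```

```bash
python3 -c "
from h import *
rel((.5825,-.1903,.129))"
```

```text
t 4.0 pos [ 0.5831 -0.1897  0.1293] F [ 0.12 -0.09  0.31] T [-0.03 -0.2  -0.01] grip 60.2 0.0
shift tool [-0.0004 -0.0007  0.0003] toolz [-4.e-04  2.e-04 -1.e+00] yaw x 102.49
```

Request:
drive_tool --moves '[[[0,0,0,0,0,0,0.026],[0,0,0,0,0,0,0.02],[0,0,0,0,0,0,0.02],[0,0,0,0,0,0,0.02],[0,0,0,0,0,0,0.02],[0,0,0,0,0,0,0.02],[0,0,0,0,0,0,0.02],[0,0,0,0,0,0,0.02]]]' --force 45

```text
time: 4.8
eef_pos: [0.5828, -0.19, 0.1299]
orientation: [0.626, 0.78, -0.0, -0.0]
wrist_force: [-4.5, -0.8, 5.2]
grip_width: 0.293
grasp_force: 45.0
```

```bash
python3 -c "
from h import *
rel((.5825,-.1903,.129))"
```

```text
t 4.8 pos [ 0.5828 -0.19    0.1299] F [-4.47 -0.78  5.22] T [-0.27  0.97 -0.01] grip 26.9 45.0
shift tool [-0.0002 -0.0004  0.0009] toolz [-7.e-04 -4.e-04 -1.e+00] yaw x 102.49
```

Firmly gripped. Now I lift 1 mm and draw the tube towards rack -x (tool -y).

Request:
drive_tool --moves '[[[0,0,0,0,0,-0.001,0.02],[0,0,0,0,-0.004,0,0.02],[0,0,0,0,-0.004,0,0.02],[0,0,0,0,-0.004,0,0.02],[0,0,0,0,-0.004,0,0.02],[0,0,0,0,-0.006,0,0.02],[0,0,0,0,-0.007,0,0.02],[0,0,0,0,-0.008,0,0.02],[0,0,0,0,-0.008,0,0.02],[0,0,0,0,0,0,0.02]]]'

```text
time: 5.8
eef_pos: [0.538, -0.1997, 0.1304]
orientation: [0.626, 0.78, -0.0, -0.0]
wrist_force: [-0.4, -0.7, -0.6]
grip_width: 0.294
grasp_force: 45.0
```

```bash
python3 -c "
from h import *
rel((.5825-.975*.05,-.1903-.222*.05,.130))"
```

```text
t 5.8 pos [ 0.538  -0.1997  0.1304] F [-0.45 -0.7  -0.64] T [ 0.03 -0.15  0.03] grip 27.0 45.0
shift tool [-0.0008 -0.0045  0.0004] toolz [-9.e-04  3.e-04 -1.e+00] yaw x 102.44
```

The tube is out of the clip, with Fz at about the tube's weight. I'll draw it another 10 mm, lift it straight up and look.

Request:
drive_tool --moves '[[[0,0,0,0,-0.01,-0.005,0.02],[0,0,0,0,0,-0.02,0.02],[0,0,0,0,0,-0.025,0.02],[0,0,0,0,0,-0.03,0.02],[0,0,0,0,0,-0.03,0.02],[0,0,0,0,0,-0.03,0.02],[0,0,0,0,0,-0.03,0.02],[0,0,0,0,0,-0.02,0.02],[0,0,0,0,0,0,0.02],[0,0,0,0,0,0,0.02]]]'

```text
time: 6.8
eef_pos: [0.5291, -0.2017, 0.3202]
orientation: [0.626, 0.78, -0.0, -0.0]
wrist_force: [0.2, -0.5, -1.2]
grip_width: 0.294
grasp_force: 45.0
```

```bash
python3 -c "
from h import *
rel((.5873,.185,.320))
S=cam('side')
cv2.imwrite('pics/a2.png',cv2.resize(S['color'][20:260,200:480],None,fx=2.5,fy=2.5)[:,:,::-1])"
```

```text
t 6.8 pos [ 0.5291 -0.2017  0.3202] F [ 0.2  -0.49 -1.21] T [-0.03 -0.09 -0.03] grip 27.0 45.0
shift tool [3.650e-01 1.404e-01 2.000e-04] toolz [-1.e-04 -0.e+00 -1.e+00] yaw x 102.49
```

View pics/a2.png

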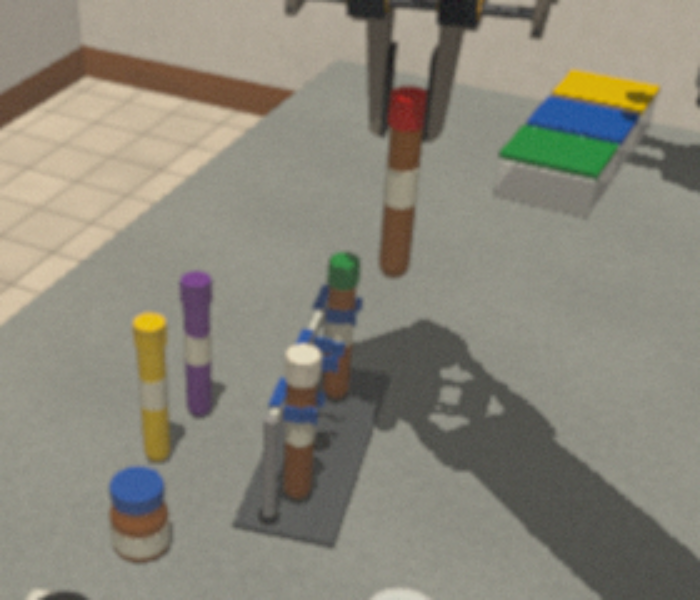

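The tube is held, cap at crop (407,108) and round end at (395,275). White and green are still in their clips. Next I carry it over to the cup.

Request:
drive_tool --moves '[[[0,0,0,0.02,0.0077,0,0.02],[0,0,0,0.04,0.0154,0,0.02],[0,0,0,0.04,0.0154,0,0.02],[0,0,0,0.04,0.0154,0,0.02],[0,0,0,0.04,0.0154,0,0.02],[0,0,0,0.04,0.0154,0,0.02],[0,0,0,0.04,0.0154,0,0.02],[0,0,0,0.04,0.0154,0,0.02],[0,0,0,0.04,0.0154,0,0.02],[0,0,0,0.024,0.0094,0,0.02]]]'

```text
time: 7.85
eef_pos: [0.5866, 0.187, 0.3181]
orientation: [0.625, 0.781, -0.001, -0.002]
wrist_force: [0.2, 0.0, -0.8]
grip_width: 0.294
grasp_force: 45.0
```

Request:
drive_tool --moves '[[[0,0,0,0,0,0.01,0.02],[0,0,0,0,0,0.01,0.02],[0,0,0,0,0,0,0.02],[0,0,0,0,0,0,0.02],[0,0,0,0,0,0,0.02]]]'

```text
time: 8.35
eef_pos: [0.5879, 0.183, 0.3009]
orientation: [0.627, 0.779, 0.0, 0.0]
wrist_force: [-0.5, -0.3, -0.4]
grip_width: 0.294
grasp_force: 45.0
```

```bash
cat >> h.py <<'E'
def proj(c,p):
    q=c["R"].T@(np.array(p)-c["origin"]); return np.array([c["cx"]+c["f"]*q[0]/q[2],c["cy"]+c["f"]*q[1]/q[2]])
E
python3 -c "
from h import *
rel((.5873,.185,.320)); e=np.array(monitor.get_obs()['eef_pos'])
S=cam('side');T=cam('top')
for n,c in (('side',S),('top',T)):
  print(n,[ (k,proj(c,e+[0,0,z]).round(1)) for k,z in (('tip',0),('capc',.019),('bot',-.121),('glass',-.06))], 'cup',proj(c,(.5873,.185,.116)).round(1))
a=cv2.resize(S['color'][110:310,160:300],None,fx=3,fy=3);b=cv2.resize(T['color'][130:265,160:270],None,fx=3,fy=3)
b=np.vstack([b,np.zeros((600-b.shape[0],330,3),np.uint8)])
cv2.imwrite('pics/a3.png',np.hstack([a,b])[:,:,::-1])"
```

```text
t 8.35 pos [0.5879 0.183  0.3009] F [-0.52 -0.31 -0.41] T [-0.02 -0.08  0.01] grip 27.0 45.0
shift tool [ 0.002  -0.0001 -0.0191] toolz [ 3.e-04 -0.e+00 -1.e+00] yaw x 102.4
side [('tip', array([211.5, 184.6])), ('capc', array([209.8, 173.6])), ('bot', array([220.9, 245.4])), ('glass', array([216.4, 216.5]))] cup [224.6 273.3]
top [('tip', array([191.2, 171.9])), ('capc', array([189.7, 169.8])), ('bot', array([199.4, 184.3])), ('glass', array([195.5, 178.4]))] cup [202.3 190.2]
```

View pics/a3.png

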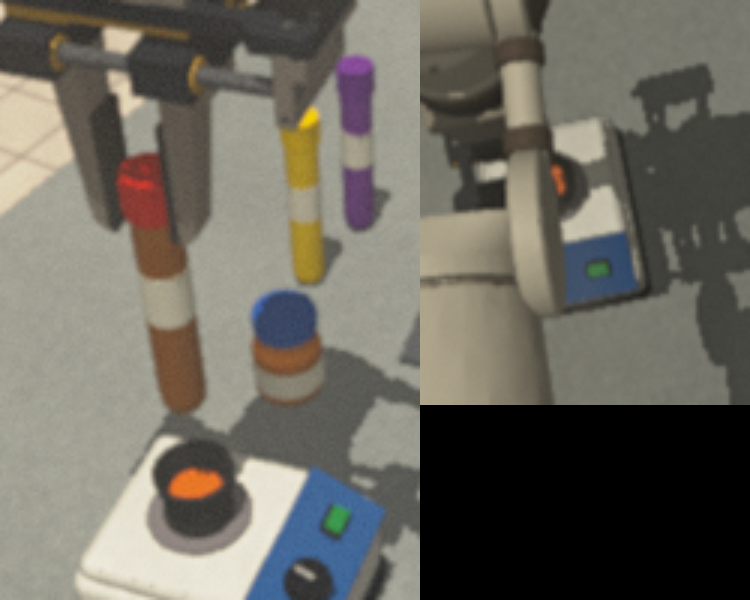

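Side view: the tube's round end is at about (221,244), as predicted, right over the cup (224,271). The cap centre is at (208.5,174), against a predicted 209.8. I'll measure the tube's tilt and then lower.

```bash
cat > tilt.py <<'E'
from h import *
M=rel((.5873,.185,.300)); e=np.array(monitor.get_obs()['eef_pos'])
S=cam('side'); a=S['color'].astype(int)
up,dn=proj(S,e+[0,0,.0]),proj(S,e+[0,0,-.115])
rows=np.arange(int(up[1])+8,int(dn[1])-3); mids=[]
for r in rows:
    xc=np.interp(r,[up[1],dn[1]],[up[0],dn[0]]); x0=int(xc)-12; seg=a[r,x0:x0+25]
    m=(seg[:,0]>1.45*seg[:,2])&(seg[:,0]>60)
    if m.sum()>=6: xs=np.nonzero(m)[0]; mids.append((r,x0+(xs[0]+xs[-1])/2,xs[-1]-xs[0]+1,xc))
m=np.array(mids); f=np.polyfit(m[:,0],m[:,1]-m[:,3],1)
print("n",len(m),"width",m[:,2].mean(),"slope diff deg",np.degrees(np.arctan(f[0])),"offset px at bottom",np.polyval(f,dn[1]),"top",np.polyval(f,up[1]))
E
python3 tilt.py
```

```text
t 8.45 pos [0.588  0.1834 0.3012] F [0.43 0.44 0.03] T [-0.04 -0.08 -0.01] grip 27.1 45.0
shift tool [ 0.0017 -0.0003  0.0012] toolz [ 1.e-03  1.e-04 -1.e+00] yaw x 102.43
n 31 width 14.870967741935484 slope diff deg 0.7733786431607252 offset px at bottom 0.33786103003416956 top -0.44797310159754433
```

Tilt is under 1°. Lowering to just above the cup floor.

Request:
drive_tool --moves '[[[0,0,0,0.002,0,0,0.02],[0,0,0,0,0,0.01,0.02],[0,0,0,0,0,0.01,0.02],[0,0,0,0,0,0.01,0.02],[0,0,0,0,0,0.01,0.02],[0,0,0,0,0,0.008,0.02],[0,0,0,0,0,0.005,0.02],[0,0,0,0,0,0.003,0.02],[0,0,0,0,0,0,0.02],[0,0,0,0,0,0,0.02]]]' --force 50

```text
time: 9.5
eef_pos: [0.5875, 0.186, 0.245]
orientation: [0.626, 0.78, 0.0, 0.0]
wrist_force: [0.1, 0.7, 0.2]
grip_width: 0.293
grasp_force: 50.0
```

```bash
python3 tilt.py
```

```text
t 9.5 pos [0.5875 0.186  0.245 ] F [0.06 0.71 0.16] T [-0.05 -0.13 -0.04] grip 26.9 50.0
shift tool [-0.001  -0.0004 -0.055 ] toolz [ 8.e-04  1.e-04 -1.e+00] yaw x 102.49
n 28 width 14.464285714285714 slope diff deg 0.9457964214567859 offset px at bottom 0.41216433870842195 top -0.4515127383719366
```

Request:
drive_tool --moves '[[[0,0,0,-0.0005,0,0.002,0.02],[0,0,0,0,0,0.002,0.02],[0,0,0,0,0,0.002,0.02],[0,0,0,0,0,0.001,0.02],[0,0,0,0,0,0.001,0.02],[0,0,0,0,0,0.001,0.02],[0,0,0,0,0,0,0.02],[0,0,0,0,0,0,0.02]]]'

```text
time: 10.35
eef_pos: [0.5876, 0.1855, 0.2361]
orientation: [0.626, 0.78, 0.0, 0.0]
wrist_force: [-1.5, 0.1, 4.2]
grip_width: 0.295
grasp_force: 50.0
```

```bash
python3 tilt.py
```

```text
t 10.35 pos [0.5876 0.1855 0.2361] F [-1.46  0.06  4.23] T [-0.2   0.29  0.02] grip 27.1 50.0
shift tool [-0.0005 -0.0003 -0.0639] toolz [ 7.e-04  1.e-04 -1.e+00] yaw x 102.49
n 27 width 14.518518518518519 slope diff deg 0.9083257750971656 offset px at bottom 0.5618080000198904 top -0.25402492072436633
```

Contact at TCP z≈0.236. The cup pushes lightly towards -x, so I ease 0.7 mm that way and press on.

Request:
drive_tool --moves '[[[0,0,0,0,-0.0007,0.001,0.02],[0,0,0,0,0,0.001,0.02],[0,0,0,0,0,0.001,0.02],[0,0,0,0,0,0.001,0.02],[0,0,0,0,0,0.001,0.02],[0,0,0,0,0,0,0.02],[0,0,0,0,0,0,0.02],[0,0,0,0,0,0,0.02]]]'

```text
time: 11.2
eef_pos: [0.5874, 0.1854, 0.2319]
orientation: [0.626, 0.78, 0.001, 0.001]
wrist_force: [-1.9, -0.9, 6.8]
grip_width: 0.289
grasp_force: 50.0
```

```bash
python3 tilt.py
```

```text
t 11.2 pos [0.5874 0.1854 0.2319] F [-1.9  -0.87  6.82] T [-0.09  0.22 -0.02] grip 26.6 50.0
shift tool [-0.0004 -0.     -0.0681] toolz [ 2.3e-03  2.0e-04 -1.0e+00] yaw x 102.49
n 26 width 14.384615384615385 slope diff deg 1.0723340288585264 offset px at bottom 0.49419471327340236 top -0.46152285723051545
```

Request:
drive_tool --moves '[[[0,0,0,0,-0.0007,0.001,0.02],[0,0,0,0,0,0.001,0.02],[0,0,0,0,0,0.001,0.02],[0,0,0,0,0,0.0005,0.02],[0,0,0,0,0,0,0.02],[0,0,0,0,0,0,0.02],[0,0,0,0,0,0,0.02]]]'

```text
time: 11.95
eef_pos: [0.5873, 0.1854, 0.2298]
orientation: [0.626, 0.78, 0.002, 0.002]
wrist_force: [-1.7, 0.1, 12.3]
grip_width: 0.295
grasp_force: 50.0
```

```bash
python3 tilt.py
```

```text
t 11.95 pos [0.5873 0.1854 0.2298] F [-1.72  0.07 12.32] T [-0.13  0.38  0.02] grip 27.1 50.0
shift tool [-0.0004  0.0002 -0.0702] toolz [ 4.5e-03  5.0e-04 -1.0e+00] yaw x 102.49
n 25 width 14.32 slope diff deg 0.9200221882619862 offset px at bottom 0.417293410355422 top -0.3995576062084032
```

Request:
drive_tool --moves '[[[0,0,0,0,0,0.0005,0.02],[0,0,0,0,0,0.0005,0.02],[0,0,0,0,0,0,0.02],[0,0,0,0,0,0,0.02],[0,0,0,0,0,0,0.02],[0,0,0,0,0,0,0.02],[0,0,0,0,0,0,0.02],[0,0,0,0,0,0,0.02],[0,0,0,0,0,0,0.02]]]'

```text
time: 12.9
eef_pos: [0.5876, 0.1854, 0.2298]
orientation: [0.626, 0.78, 0.002, 0.002]
wrist_force: [-1.9, -0.5, 14.5]
grip_width: 0.296
grasp_force: 50.0
```

```bash
python3 tilt.py; python3 -c "
from h import *
for i in range(4):
  S=cam('side'); print(np.round(monitor.get_obs()['wrist_force'],2))
cv2.imwrite('pics/a4.png',cv2.resize(S['color'][110:360,160:400],None,fx=2.4,fy=2.4)[:,:,::-1])"
```

```text
t 12.9 pos [0.5876 0.1854 0.2298] F [-1.85 -0.54 14.54] T [-0.16  0.63  0.04] grip 27.2 50.0
shift tool [-0.0004  0.0001 -0.0702] toolz [ 5.4e-03  5.0e-04 -1.0e+00] yaw x 102.49
n 25 width 14.28 slope diff deg 1.3175302016936425 offset px at bottom 0.5381853338224962 top -0.6315698978384452
[-2.55  0.27 14.79]
[-2.42 -1.1  15.12]
[-2.14 -0.83 15.58]
[-2.83 -0.48 15.25]
```

View pics/a4.png

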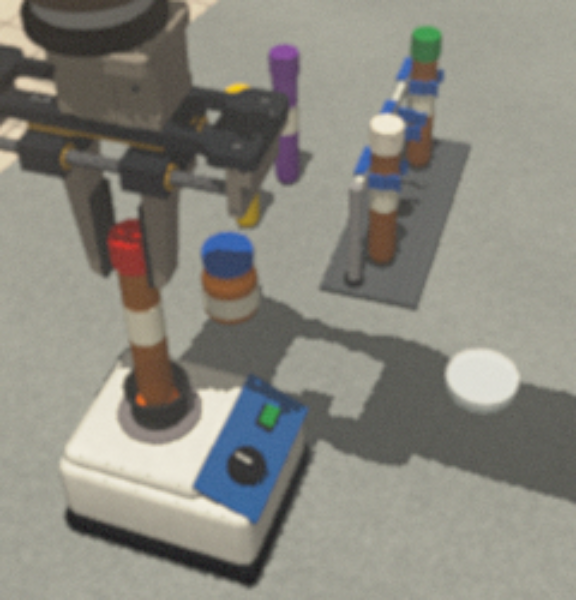

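The round end sits in the cup (150,395), upright, and the head is down. The other tubes, jar and dish are undisturbed. The last 1 mm of command raised the force to about 15 N with no further travel, so the head is on its stop. Handing in.

```bash
python3 -c "
from plant import workorder
print(workorder.close_job())"
```

```text
the job is handed in; nothing more can be done
None
```

The job is handed in: the arm is holding the red-capped tube in the mixer cup, upright to about 1°, with the head on its stop at about 15 N; the other tubes, the dish and the jar look undisturbed.

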